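Turn up a tea glass and hold the strainer over it for pouring

ROBOT

A 6-joint arm with a two-finger parallel gripper is mounted at the origin on a cart in front of the work surface, level with it; the furniture and walls round the work are solid. World frame = base frame: x ahead of the robot, y to its left, z up, the work surface at z = 0. Lengths are in m, angles in rad, forces in N, time in s.
With the tool pointing down it reaches from about 0.425 to 1.125 m from the base axis. Payload 14.9 kg.
Tool frame: the origin (TCP) lies between the finger pads; the fingertips stand 19 mm ahead of it and the grasp point (between the pads) is the TCP; z points along the fingers, y is the line along which they close (so a half turn about z gives the same grasp; the last joint's range is limited). The gripper opens to 91 mm and grips with 3 to 60 N. Pads are 32 mm wide; open, the fingers measure 118 mm over their backs; the gripper's body (76 mm by 178 mm) begins 60 mm behind the grasp point.
Start: joints at [1.159, 0.379, 1.734, -0, 1.028, -0.033], TCP at [0.259, 0.65, 0.233] pointing down, gripper open.
Joint ranges: [-2.77, 2.77], [-0.74, 2.19], [0, 2.66], [-1.06, 4.2], [0.31, 2.87], [-3.08, 3.08]. Speed limits (rad/s): [1.89, 1.89, 2.39, 3.14, 3.14, 3.14].

INTERFACE

Orientations are given as a unit quaternion [x, y, z, w].
In Python, from station import robot, effector, solve_ik, read_camera, camera_info, job_done gives the robot as it stands. The module is installed in compiled form; this text tells all that it offers. Calls block until the motion is done:
- robot.move_to(position, orientation): joint-space move of the TCP to a pose.
- robot.servo_line(position, orientation=None, max_speed=0.15, max_force=None): straight line of the TCP; orientation=None keeps the orientation; max_speed is the mean speed in m/s. With max_force (N) it stops when the force on the tool has changed by that much, and returns True; else False.
- robot.movej(angles): joint-space move.
- effector.gripper_to(opening, grip_force=None): finger opening in m; grip_force is the grip in N (None keeps the last); returns when the fingers have stopped.
- robot.pause(seconds).
- solve_ik(position, orientation): joint angles nearest the present ones, or None.
- read_camera(name): name is "side" or "top" or "wrist"; returns (picture, depth): 400x640x3 uint8, red, green, blue; 400x640 float32, m along the optical axis (not along the pixel's ray), 0 where there is no reading.
- camera_info(name): a dict with "mtx" (3x3 intrinsics, pixels), "R" (3x3) and "t" (3): a world point X has camera coordinates R X + t. Camera axes: x right, y down, z forward; pixel columns grow to the right and rows downward; lengths in m; the calibration is good to about 2 mm. The wrist camera is an equidistant fisheye: a pixel r from the principal point sees the ray r / f radians off the axis. A picture is of the moment at which its call begins: read the wrist's pose just before it. camera_info takes no time and is no camera call; for the wrist camera it gives the pose at the moment of the call.
A pose or a line that the arm cannot do raises robot.PlanningError and nothing moves.
- job_done(): hands the job in; it is judged then, once.
Readings, each from a call of its own:
- robot.read_time(): time.
- robot.read_qpos(): joint angles.
- robot.read_dq(): joint speeds.
- robot.read_joint_efforts(): joint torques, N m.
- robot.read_tcp_pos(): TCP position.
- robot.read_tcp_rot(): TCP orientation.
- robot.read_force(): force on the tool from outside, world axes, zero at the start.
- robot.read_ft_torque(): the same for the moment, N m.
- robot.read_finger_gap(): finger opening in m.
- robot.read_finger_force(): force on a finger pad.
Only numpy, scipy, OpenCV 4.12 (cv2) and the standard library are available. Lean on these libraries where they do the work, as an engineer would, in place of code of your own. Each camera call takes 0.05 s, during which the arm holds its last target. There are 200 camera calls.

TASK

Tea is about to be poured: turn the drained tea glass that stands mouth down in front of you mouth up, and leave it standing free on the worktop. Then take the wire strainer out of the steel drip bowl, carry it over the row of jars, and finish while holding it still and level just above the glass (about a centimetre), its mesh cup centred over the glass's mouth without touching it. Leave the jars and the drip bowl standing where they are.

Things in the scene. Friction and masses are not known exactly. Their poses are not given: they have to be found in the camera images.
- tea_glass: Clear waisted tea glass, 88 mm tall, 70 g, loose; starts mouth down, left or right of the jar row. Origin: centre of its mouth; +z runs from mouth to base (up while mouth down, down once mouth up). Widths by distance from the mouth: rim 61 mm, waist 48 mm (27 to 38 mm from it), belly 58 mm (50 to 65), base 44 mm (88). Lying on its side its axis is 30 mm up and it stays put.
- glass_mouth (a point): The centre of the glass's mouth: the same point as the glass's origin. Once it stands mouth up it is 88 mm above the worktop.
- strainer: Wire tea strainer, 55 g, loose: its mesh cup lies in the steel bowl, its straight flat wire handle leans out over the bowl's rim, up and roughly towards the robot. Use strainer_cup for its geometry; the body's own origin is only a point under its middle.
- strainer_cup (a point): Centre of the strainer cup's rim; z out of the cup's mouth, x along the handle to its end. Rim radius 40 mm, cup bottom 30 mm below (-z). Handle in the rim plane, 40 to 187 mm along x, 23 mm wide (y), 4 mm thick. At the start it slopes up about 29 degrees (z leans as much) and crosses the bowl's rim 90 mm out; beyond 105 mm it is free to pinch across its width.
- drip_bowl: Round steel bowl, 159 mm across at the rim, 70 mm tall, 0.3 kg, loose, with the strainer in it; on the other side of the jar row from the glass. Origin: centre of its underside.
- red_jar_a: Spice jar with a red cap, 45 mm across, 106 mm tall; loose, one of the four in the row between bowl and glass. Origin: centre of its underside.
- red_jar_b: The other spice jar with a red cap, 45 mm across, 106 mm tall; loose, one of the four in the row between bowl and glass. Origin: centre of its underside.
- gold_jar: Spice jar with a gold cap, 42 mm across, 96 mm tall; loose, one of the four in the row between bowl and glass. Origin: centre of its underside.
- salt: Salt shaker with a grey domed top, 44 mm across, 90 mm tall; loose, one of the four in the row between bowl and glass. Origin: centre of its underside.

How it is judged:
By the outcome, as a careful person would: the job done as asked, in the order asked, and still so for the second after the job is handed in, while the arm keeps its last pose, push and grip.
It also fails if it takes over 72 s, if anything falls off the work surface, if the arm or the gripper's body presses on something with over 40 N, if the wrist force passes 120 N, or if a joint passes its speed limit or range.

## Working session

There is one attempt and no reset: what is moved stays moved. The work goes in short steps, each a Python script; the robot and the scene stay as the last script left them, time stands still between calls to the robot, and variables do not carry over. Pictures are saved under pics/ and viewed, at most 15 in all, crops included, and the job is handed in when it is done.

```bash
mkdir -p pics; cat > h.py <<'E'
import numpy as np, cv2
from station import robot, effector, solve_ik, read_camera, camera_info, job_done
from scipy.spatial.transform import Rotation as Rn
def cloud(name):
    im,d=read_camera(name); c=camera_info(name); K,R,t=[np.array(c[k]) for k in("mtx","R","t")]
    v,u=np.mgrid[:400,:640]
    P=np.stack([(u-K[0,2])/K[0,0]*d,(v-K[1,2])/K[1,1]*d,d],-1)
    return im,d,(P-t)@R
def save(n,im): cv2.imwrite("pics/"+n,im[...,::-1])
E
python3 - <<'E'
from h import *
for n in("side","top"):
    im,d,P=cloud(n); save(n+"0.png",im); np.savez(n+"0.npz",im=im,d=d,P=P)
    c=camera_info(n); print(n,c, -np.array(c["R"]).T@c["t"])
print(robot.read_tcp_rot(),robot.read_time())
E
```

```text
side {'mtx': array([[428.63995512,   0.        , 321.81138003],
       [  0.        , 428.63995512, 205.03083779],
       [  0.        ,   0.        ,   1.        ]]), 'R': array([[ 0.99980486, -0.01924773,  0.00444497],
       [-0.00735064, -0.57134486, -0.82067717],
       [ 0.01833579,  0.82048435, -0.57137485]]), 't': array([-0.546425  ,  0.0648546 ,  0.84849424])} [ 0.53123729 -0.66963935  0.54046181]
top {'mtx': array([[425.18866082,   0.        , 320.9221696 ],
       [  0.        , 425.18866082, 199.04658322],
       [  0.        ,   0.        ,   1.        ]]), 'R': array([[-9.58786387e-03, -9.99953405e-01, -1.12276832e-03],
       [-9.96306331e-01,  9.64870085e-03, -8.53264139e-02],
       [ 8.53332713e-02,  3.00523141e-04, -9.96352419e-01]]), 't': array([-0.0020347 ,  0.56267884,  1.02751253])} [ 0.47289998 -0.00777251  1.07177368]
[ 1.88249978e-01  9.82121032e-01 -4.61706487e-04 -1.04014474e-04] 0.1
```

View pics/side0.png

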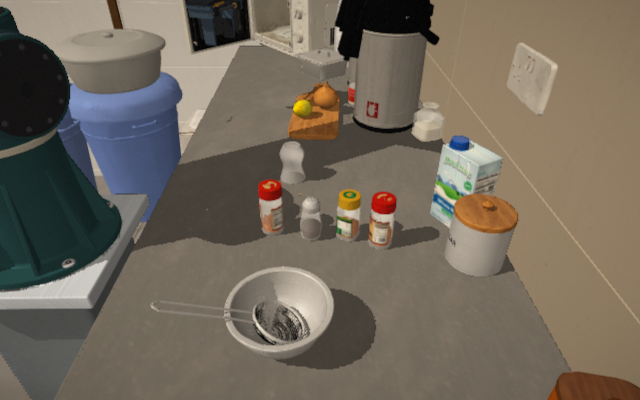

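View pics/top0.png

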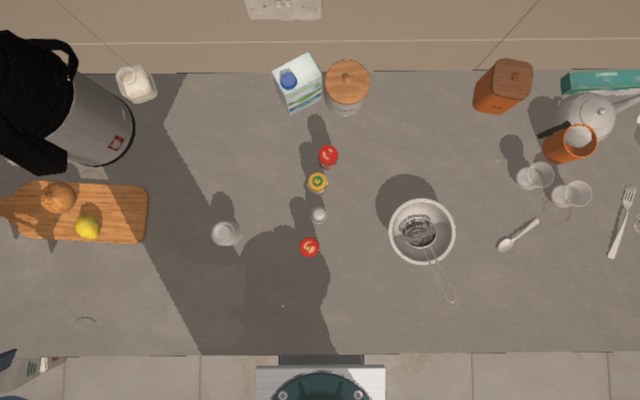

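The side view shows the glass (291,163), the jars (271,207), (311,218), (347,215) and (382,220), the bowl (280,312) and the handle end (153,306). The top view shows the glass (225,234), the bowl (422,231) and the handle end (452,301).

```bash
python3 - <<'E'
from h import *
T=np.load("top0.npz"); S=np.load("side0.npz")
P=T["P"]
for n,(u,v) in dict(ra=(328,155),gold=(317,182),salt=(319,214),rb=(310,247),box=(298,85),can=(347,80),glass=(225,234),bowlL=(390,231),bowlR=(454,231),hend=(451,300)).items(): print(n,P[v,u].round(3))
# bowl rim: steel points z 0.06..0.075
m=(abs(P[...,2]-.07)<.006)&(abs(P[...,1]+.23)<.15)&(abs(P[...,0]-.4)<.15)
q=P[m][:,:2]; A=np.c_[2*q,np.ones(len(q))]; s=np.linalg.lstsq(A,(q**2).sum(1),rcond=None)[0]; print("rim",s[:2],np.sqrt(s[2]+s[0]**2+s[1]**2),len(q))
f=lambda im,r,k:cv2.resize(im[r[0]:r[1],r[2]:r[3]],None,fx=k,fy=k,interpolation=cv2.INTER_CUBIC)
a=f(T["im"],(204,264,195,255),6); b=f(T["im"],(190,310,380,470),3)
c=f(S["im"],(130,194,260,324),6); 
W=np.zeros((600,800,3),np.uint8); W[:360,:360]=a; W[:360,370:640]=b; save("crop1.png",W)
W=np.zeros((600,800,3),np.uint8); W[:384,:384]=c; W[:420,390:390+400]=0
b2=f(S["im"],(260,360,145,345),2);W[390:590,:400]=b2
save("crop2.png",W)
E
```

```text
ra [ 0.657 -0.025  0.108]
gold [0.596 0.001 0.098]
salt [ 0.523 -0.003  0.086]
rb [0.447 0.018 0.103]
box [0.802 0.04  0.165]
can [ 0.827 -0.07   0.126]
glass [0.478 0.215 0.086]
bowlL [ 0.482 -0.169  0.07 ]
bowlR [ 0.48  -0.319  0.071]
hend [ 0.31  -0.328 -0.002]
rim [ 0.48027419 -0.24211941] 0.07361689526803342 825
```

View pics/crop1.png

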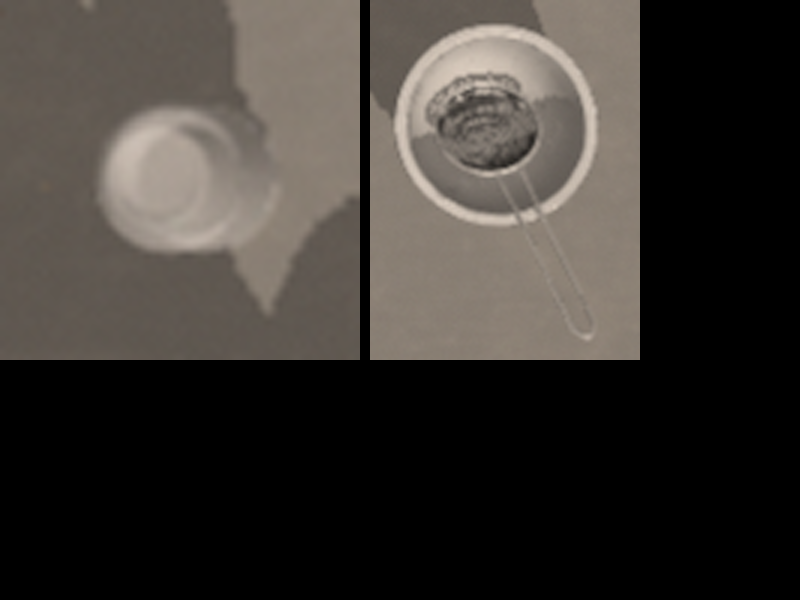

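View pics/crop2.png

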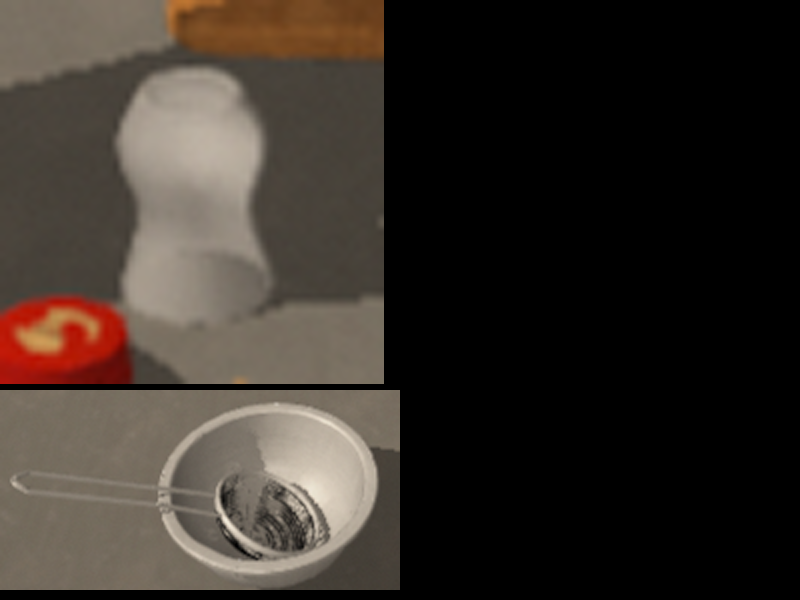

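Glass belly is centred at top px (223.4,233.8) and side px (291.7,153.3), its mouth at side px (292.6,177.8). The handle end is at top (452.3,302.3) / side (151,306), and it crosses the bowl rim at top (433,261) / side (226.5,314.5).

```bash
cat >> h.py <<'E'
def ray(n,u,v):
    c=camera_info(n);K,R,t=[np.array(c[k]) for k in("mtx","R","t")]
    d=R.T@np.linalg.solve(K,[u,v,1.]); return -R.T@t,d
def atz(n,u,v,z):
    o,d=ray(n,u,v); return o+d*(z-o[2])/d[2]
def tri(a,b):
    A=0;B=0;
    for n,u,v in(a,b):
        o,d=ray(n,u,v); d/=np.linalg.norm(d); M=np.eye(3)-np.outer(d,d); A=A+M;B=B+M@o
    return np.linalg.solve(A,B)
E
python3 - <<'E'
from h import *
print("glass",atz("top",223.4,233.8,.057),atz("side",291.7,153.3,.057),atz("side",292.6,177.8,.0),tri(("top",223.4,233.8),("side",291.7,153.3)))
print("end",atz("top",452.3,302.3,.119),tri(("top",452.3,302.3),("side",151,306)))
print("cross",atz("top",433,261,.072),tri(("top",433,261),("side",226.5,314.5)))
P=np.load("top0.npz")["P"]
g=P[204:264,195:255].reshape(-1,3)
for lo,hi in((.04,.075),(.08,.1)):
    q=g[(g[:,2]>lo)&(g[:,2]<hi)]; print(len(q),q.mean(0),q.min(0),q.max(0))
for s in("top","side"):
  P=np.load(s+"0.npz")["P"]; g=P.reshape(-1,3); m=(g[:,0]>.2)&(g[:,0]<.40)&(g[:,1]<-.2)&(g[:,1]>-.4)&(g[:,2]>.08)&(g[:,2]<.15); print(s,m.sum(),g[m].mean(0))
E
```

```text
glass [0.47906894 0.22535703 0.057     ] [0.47905757 0.24154091 0.057     ] [0.47991787 0.22300624 0.        ] [0.47955883 0.22316505 0.06671794]
end [ 0.32346553 -0.29463761  0.119     ] [ 0.32413318 -0.29308657  0.12434604]
cross [ 0.41111129 -0.26723388  0.072     ] [ 0.41019078 -0.26640995  0.07610386]
97 [0.47885509 0.21485752 0.06977171] [0.45261051 0.19595838 0.05680941] [0.50930408 0.25067062 0.07497927]
314 [0.4794932  0.22408228 0.08540471] [0.45762397 0.20171062 0.08000145] [0.50406786 0.24858293 0.09157413]
top 101 [ 0.35576558 -0.28140068  0.10747593]
side 367 [ 0.359487   -0.28100564  0.10480657]
```

```bash
cat >> h.py <<'E'
def ori(yaw,phi,flip=0):
    "tool z = cos(phi) h - sin(phi) Z, y horizontal"
    h=np.array([np.cos(yaw),np.sin(yaw),0]); z=np.cos(phi)*h-np.sin(phi)*np.array([0,0,1.])
    y=np.cross([0,0,1.],h)*(-1 if flip else 1)
    return Rn.from_matrix(np.c_[np.cross(y,z),y,z]).as_quat()
G=np.array([.479,.224,0])
E
python3 - <<'E'
from h import *
D=np.pi/180
for yaw in range(-180,180,15):
  for f in(0,1):
    for p1 in(35,45,55):
      for L in([.479,.224,0],[.55,.26,0]):
        L=np.array(L)
        qs=[solve_ik(G+[0,0,.0575],ori(yaw*D,p1*D,f)),solve_ik(L+[0,0,.03],ori(yaw*D,(p1+90)*D,f)),solve_ik(L+[0,0,.03],ori(yaw*D,p1*D,f)),
          solve_ik(G+[0,0,.2],ori(yaw*D,p1*D,f)),solve_ik(L+[0,0,.2],ori(yaw*D,(p1+90)*D,f)),solve_ik(L+[0,0,.2],ori(yaw*D,(p1+45)*D,f))]
        if any(q is None for q in qs): continue
        q=np.array(qs); print(yaw,f,p1,L[:2],"range",np.ptp(q,0).round(1),q[0].round(2),q[1].round(2))
print("strainer pick")
c=np.array([.480,-.2453,.030]);x=np.array([-.954*.875,-.298*.875,.485])
yw=np.arctan2(.298,.954)
for s in(.13,.145):
  for tilt in(61,75,90,105,119):
    for f in(0,1):
      q=solve_ik(c+s*x,ori(yw,tilt*D,f)); print(s,tilt,f,None if q is None else np.round(q,2))
      if q is None: continue
      for M in([.479,.224,.098],[.55,.26,.098]):
        ok=[w for w in range(-180,180,10) if solve_ik(np.array(M)-s*np.array([np.cos(w*D),np.sin(w*D),0]),ori(w*D,(tilt-29)*D,f)) is not None]
        print("  ",M,ok)
E
```

```text
-180 0 35 [0.479 0.224] range [0.2 0.8 0.6 5.1 1.4 5. ] [0.28 0.78 1.71 0.23 1.59 1.74] [ 0.53  0.44  2.35  4.15  0.35 -2.1 ]
-180 1 35 [0.479 0.224] range [0.2 0.8 0.6 5.1 1.4 2.5] [ 0.28  0.78  1.71  0.23  1.59 -1.4 ] [0.53 0.44 2.35 4.15 0.35 1.04]
-165 0 55 [0.479 0.224] range [0.1 0.6 0.7 3.6 1.1 3.6] [0.37 0.64 1.84 0.06 1.28 1.64] [ 0.48  0.58  2.45  3.37  0.85 -1.6 ]
-165 0 55 [0.55 0.26] range [0.1 0.6 0.7 3.7 1.1 3.7] [0.37 0.64 1.84 0.06 1.28 1.64] [ 0.47  0.61  2.31  3.4   0.74 -1.64]
-165 1 55 [0.479 0.224] range [0.1 0.6 0.7 3.6 1.1 3. ] [ 0.37  0.64  1.84  0.06  1.28 -1.5 ] [0.48 0.58 2.45 3.37 0.85 1.54]
-165 1 55 [0.55 0.26] range [0.1 0.6 0.7 3.7 1.1 3. ] [ 0.37  0.64  1.84  0.06  1.28 -1.5 ] [0.47 0.61 2.31 3.4  0.74 1.5 ]
-150 0 55 [0.479 0.224] range [0.1 0.6 0.7 3.  1.1 3. ] [ 0.42  0.64  1.83 -0.06  1.28  1.5 ] [ 0.31  0.58  2.46  2.91  0.86 -1.54]
-150 0 55 [0.55 0.26] range [0.1 0.6 0.7 3.  1.1 3. ] [ 0.42  0.64  1.83 -0.06  1.28  1.5 ] [ 0.34  0.6   2.32  2.92  0.74 -1.51]
-150 1 55 [0.479 0.224] range [0.1 0.6 0.7 3.  1.1 3.6] [ 0.42  0.64  1.83 -0.06  1.28
[... 24999 characters left out ...]
 10, 20, 30, 40, 50, 60, 70, 80, 90, 100, 110, 120, 130, 140, 150, 160, 170]
0.145 119 0 [-0.52  0.39  2.12 -0.43  1.04 -2.1 ]
   [0.479, 0.224, 0.098] [-180, -170, -160, -150, -140, -130, -120, -110, -100, -90, -80, -70, -60, -50, -40, -30, -20, -10, 0, 10, 20, 30, 40, 50, 60, 70, 80, 90, 110, 120, 130, 140, 150, 160, 170]
   [0.55, 0.26, 0.098] [-180, -170, -160, -150, -140, -130, -120, -110, -100, -90, -80, -70, -60, -50, -40, -30, -20, -10, 0, 10, 20, 30, 40, 50, 60, 70, 80, 90, 110, 120, 130, 140, 150, 160, 170]
0.145 119 1 [-0.52  0.39  2.12 -0.43  1.04  1.04]Traceback (most recent call last):
  File "<stdin>", line 21, in <module>
ValueError: time passes only in moves, steps and waits
```

```bash
cat >> h.py <<'E'
D=np.pi/180; YW=-90*D
zt=lambda q:Rn.from_quat(q).as_matrix()[:,2]
A=ori(YW,45*D,0); B=ori(YW,90*D,0); C=ori(YW,135*D,0)
Lp=np.array([.50,.25,0])
def log(*a): print(*a,robot.read_time(),np.round(robot.read_tcp_pos(),4),np.round(robot.read_finger_gap(),4),np.round(robot.read_force(),2))
E
python3 - <<'E'
from h import *
print("kettle",atz("side",385,128,0))
p=G+[0,0,.0575]
effector.gripper_to(.085,12)
robot.move_to(p-.12*zt(A),A); log("pre")
hit=robot.servo_line(p,max_speed=.15,max_force=10); log("at",hit)
im,d=read_camera("wrist"); save("w1.png",im)
im,d=read_camera("top"); save("t1.png",im)
E
```

```text
kettle [0.74454911 0.50559105 0.        ]
pre 1.975 [0.4789 0.3095 0.1426] 0.0851 [-0.24 -0.02  0.79]
at False 2.925 [0.4795 0.2247 0.058 ] 0.085 [ 0.03 -0.14  0.36]
```

View pics/w1.png

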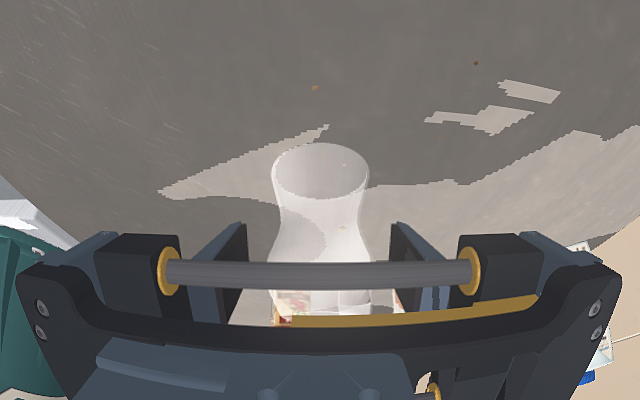

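The glass sits centred (column 320) between the fingers, at columns 245 and 395. Next: close, lift, rotate by 90° and lay it down.

```bash
python3 - <<'E'
from h import *
p=G+[0,0,.0575]
effector.gripper_to(.03,12); log("grip",robot.read_finger_force())
robot.servo_line(p+[0,0,.12],A,max_speed=.15)
robot.servo_line(Lp+[0,0,.17],B,max_speed=.08)
robot.servo_line(Lp+[0,0,.15],C,max_speed=.04); log("rot")
robot.servo_line(Lp+[0,0,.045],max_speed=.1)
hit=robot.servo_line(Lp+[0,0,.029],max_speed=.02,max_force=3); log("down",hit)
im,d=read_camera("side"); save("s2.png",cv2.resize(im[80:260,200:400],None,fx=4,fy=3.3))
E
```

```text
grip 12.000039997219574 3.6167 [0.4791 0.224  0.0576] 0.053 [ 0.95 -0.31  1.71]
rot 6.675 [0.5001 0.2504 0.1501] 0.0533 [-0.61  0.4  -0.73]
down False 8.825 [0.5001 0.25   0.0291] 0.0533 [-0.87  0.75 -1.07]
```

View pics/s2.png

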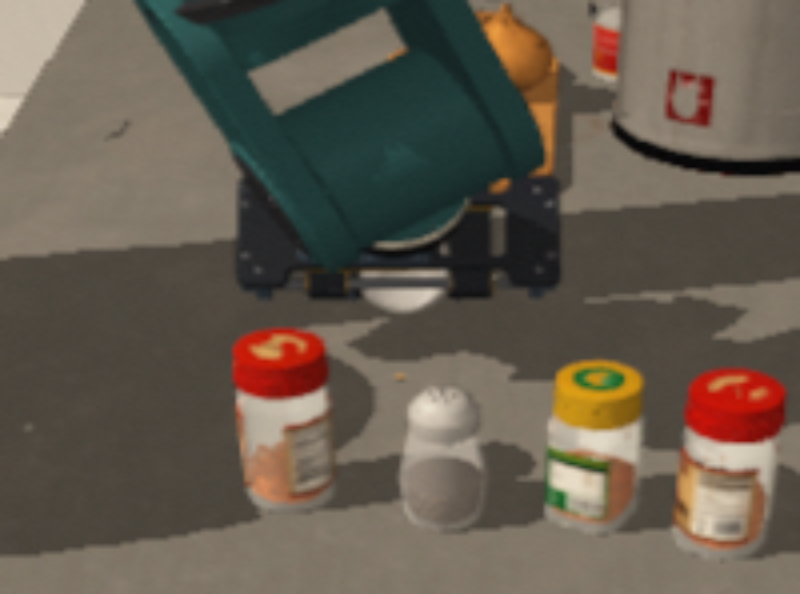

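The glass is held lying with its base towards the jars (about (400,295) in the crop), and the jars are undisturbed. Release, back off and look.

```bash
python3 - <<'E'
from h import *
effector.gripper_to(.085,12); log("open")
p=Lp+[0,0,.029]
robot.servo_line(p-.12*zt(C),max_speed=.15)
robot.servo_line(Lp+[0,0,.22],B,max_speed=.1)
robot.servo_line(Lp+[0,0,.03]-.14*zt(A),A,max_speed=.1); log("pre")
im,d=read_camera("wrist"); c=camera_info("wrist"); np.savez("w3.npz",im=im,d=d,**c)
im2,d2,P=cloud("top"); np.savez("t3.npz",im=im2,P=P)
W=np.zeros((600,800,3),np.uint8); W[:400,:640]=im; W[400:600,640:800]=0
a=cv2.resize(im2[190:260,180:250],(200,200)); W[400:,:200]=a
im3,_=read_camera("side"); W[400:,220:420]=cv2.resize(im3[120:190,250:320],(200,200))
save("v3.png",W)
E
```

```text
open 9.525 [0.5   0.25  0.029] 0.0854 [ 0.16  0.06 -0.17]
pre 13.475 [0.5003 0.3487 0.1295] 0.0849 [-1.55 -0.9   0.04]
```

View pics/v3.png

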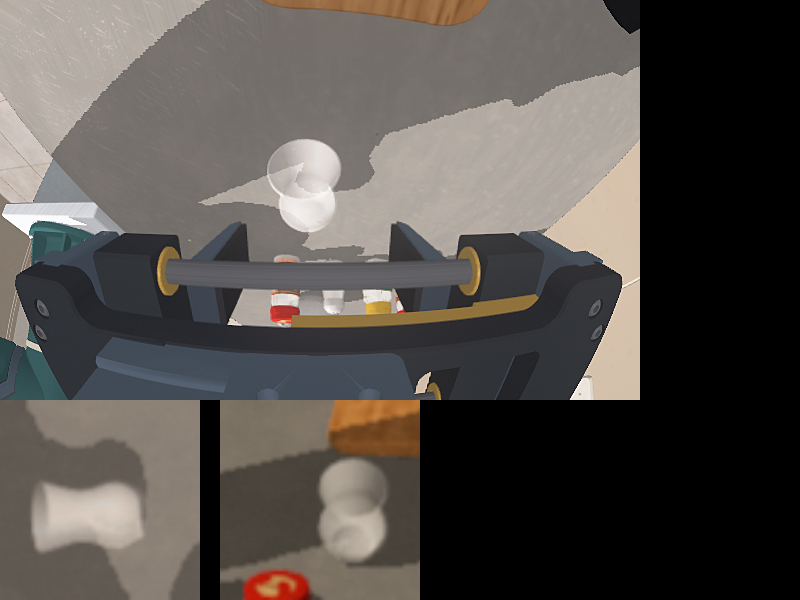

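The glass lies with its mouth towards +y. In the top picture the mouth centre is at about px (191.5,231) and the base at (230,230.5); in the wrist view it is at column ~306, slightly off centre.

```bash
python3 - <<'E'
from h import *
print("mouth",atz("top",191.5,231,.03),"base",atz("top",230,230.5,.03), "mid waist/belly",atz("top",180+100/2.857,190+115/2.857,.03))
P=np.load("t3.npz")["P"][190:260,180:250].reshape(-1,3); q=P[(P[:,2]>.025)&(P[:,2]<.08)]
print(len(q),q.min(0),q.max(0),np.median(q,0))
E
```

```text
mouth [0.48680327 0.30961517 0.03      ] base [0.48711861 0.21550492 0.03      ] mid waist/belly [0.48807534 0.25217954 0.03      ]
819 [0.45752339 0.21586069 0.02639787] [0.51790586 0.30454835 0.06123712] [0.48837603 0.26060264 0.04802819]
```

```bash
python3 - <<'E'
from h import *
L=np.array([.488,.2475,0]); p=L+[0,0,.029]
robot.servo_line(p-.10*zt(A),A,max_speed=.15)
hit=robot.servo_line(p,max_speed=.1,max_force=8); log("at",hit)
effector.gripper_to(.03,15); log("grip")
robot.servo_line(L+[0,0,.13],A,max_speed=.15)
robot.servo_line(L+[0,0,.17],B,max_speed=.04)
robot.servo_line(L+[0,0,.14],C,max_speed=.04); log("rot")
im,d=read_camera("side"); im2,d=read_camera("wrist")
W=np.zeros((600,800,3),np.uint8); W[:400,:640]=im2; W[400:,:200]=cv2.resize(im[90:190,240:340],(200,200)); save("v4.png",W)
E
```

```text
at False 15.2167 [0.4883 0.248  0.0294] 0.0849 [1.56 0.05 0.56]
grip 15.7917 [0.4881 0.2475 0.0291] 0.0552 [ 0.9  -0.8   0.25]
rot 18.9833 [0.4882 0.2478 0.1401] 0.0548 [ 0.06  0.33 -0.46]
```

View pics/v4.png

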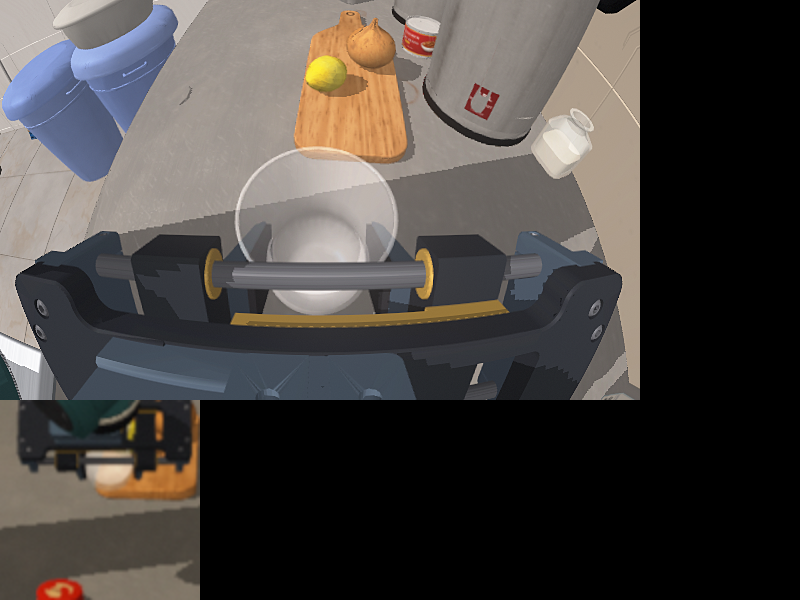

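The glass is held mouth up, with its rim at (317,215) in the wrist view. Lower and release.

```bash
python3 - <<'E'
from h import *
L=np.array([.488,.2475,0])
robot.servo_line(L+[0,0,.045],max_speed=.1)
robot.pause(.2)
hit=robot.servo_line(L+[0,0,.028],max_speed=.015,max_force=3.5); log("down",hit)
effector.gripper_to(.064,12); effector.gripper_to(.085); log("open")
p=np.array(robot.read_tcp_pos())
robot.servo_line(p-.17*zt(C),max_speed=.12)
q1=ori(np.arctan2(.298,.954),105*D,1)
robot.servo_line([.42,.05,.30],max_speed=.2)
robot.move_to([.36,-.20,.30],q1); log("away",robot.read_qpos())
im,_,P=cloud("top"); im2,_=read_camera("side"); np.savez("t5.npz",im=im,P=P)
W=np.zeros((600,800,3),np.uint8); f=lambda i,r0,c0,n,k:cv2.resize(i[r0:r0+n,c0:c0+n],None,fx=k,fy=k,interpolation=cv2.INTER_CUBIC)
W[:300,:300]=f(im,200,190,60,5); W[:300,310:610]=f(im2,120,250,75,4)
W[310:560,:400]=cv2.resize(im[:,:],(400,250)); W[310:560,400:800]=cv2.resize(im2,(400,250)); save("v5.png",W)
E
```

```text
down True 21.3 [0.4879 0.2478 0.0301] 0.0551 [0.15 1.93 4.15]
open 22.1917 [0.4876 0.2475 0.0299] 0.0851 [-0.13 -0.2  -1.01]
away [-0.45523912 -0.09450541  2.16497709 -0.18668405  1.26929419  0.8846825 ] 26.2167 [ 0.36   -0.1996  0.2995] 0.085 [ 0.12  0.31 -0.36]
```

View pics/v5.png

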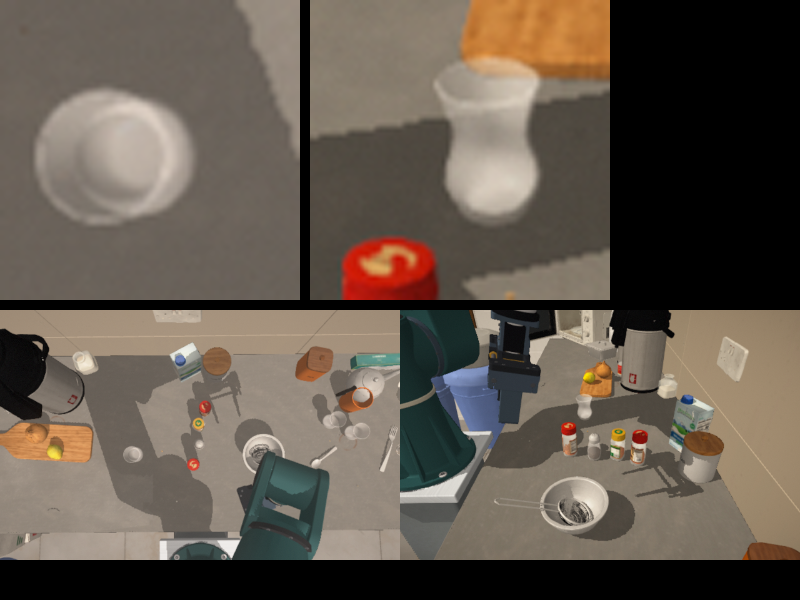

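The glass stands mouth up: its mouth is at top px (210.2,231.4) and side px (294.5,141.2). Next, pick up the strainer.

```bash
python3 - <<'E'
from h import *
print("mouth",atz("top",210.2,231.4,.088),tri(("top",210.2,231.4),("side",294.5,141.2)))
P=np.load("t5.npz")["P"][200:260,190:250].reshape(-1,3); q=P[(P[:,2]>.08)&(P[:,2]<.1)]; print(len(q),q.min(0),q.max(0))
q1=ori(np.arctan2(.298,.954),105*D,1)
t=np.array([.3655,-.281,.0968])
effector.gripper_to(.05,20)
robot.move_to(t-.10*zt(q1),q1)
hit=robot.servo_line(t,max_speed=.1,max_force=8); log("at",hit)
im,_=read_camera("wrist"); save("v6.png",im)
E
```

```text
mouth [0.48469401 0.24876033 0.088     ] [0.48554184 0.2496601  0.08476753]
115 [0.45561246 0.21976546 0.08044414] [0.51583286 0.28068121 0.08986013]
at False 28.7583 [ 0.3659 -0.2812  0.0973] 0.0498 [-0.13  0.28 -0.21]
```

View pics/v6.png

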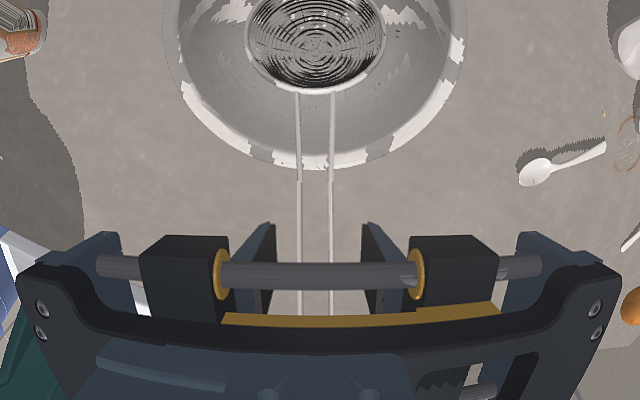

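The handle is centred between the pads and aligned with the tool. Grip, lift and carry.

```bash
cat >> h.py <<'E'
M=np.array([.4857,.2499,.088])
E
python3 - <<'E'
from h import *
q1=ori(np.arctan2(.298,.954),105*D,1); t=np.array([.3655,-.281,.0968])
effector.gripper_to(.01,20); log("grip",robot.read_finger_force())
robot.servo_line(t+[0,0,.03],max_speed=.05)
robot.servo_line(t+[0,0,.22],max_speed=.15); log("up")
w=27*D; q2=ori(w,76*D,1)
robot.servo_line([.45,-.03,.31],ori(22*D,85*D,1),max_speed=.12)
f=M-.137*np.array([np.cos(w),np.sin(w),0])+[0,0,.04+.12]
robot.servo_line(f,q2,max_speed=.12); robot.pause(.3); log("over",robot.read_finger_force())
im,d,P=cloud("top"); im2,d2,P2=cloud("side"); np.savez("t7.npz",im=im,P=P,im2=im2,P2=P2)
W=np.zeros((600,800,3),np.uint8)
W[:400,:400]=cv2.resize(im[150:290,170:310],(400,400)); W[:400,400:]=cv2.resize(im2[60:180,220:340],(400,400)); W[400:,:320]=cv2.resize(im2,(320,200)); W[400:,400:720]=cv2.resize(im,(320,200));save("v7.png",W)
E
```

```text
grip 19.969920697622 29.375 [ 0.3656 -0.281   0.0968] 0.0202 [ 0.11  0.05 -0.54]
up 31.5417 [ 0.3652 -0.2808  0.3159] 0.0202 [ 0.4  -0.14 -0.79]
over 19.96902713086456 36.3667 [0.3637 0.1876 0.248 ] 0.0205 [ 0.32 -0.55 -1.03]
```

View pics/v7.png

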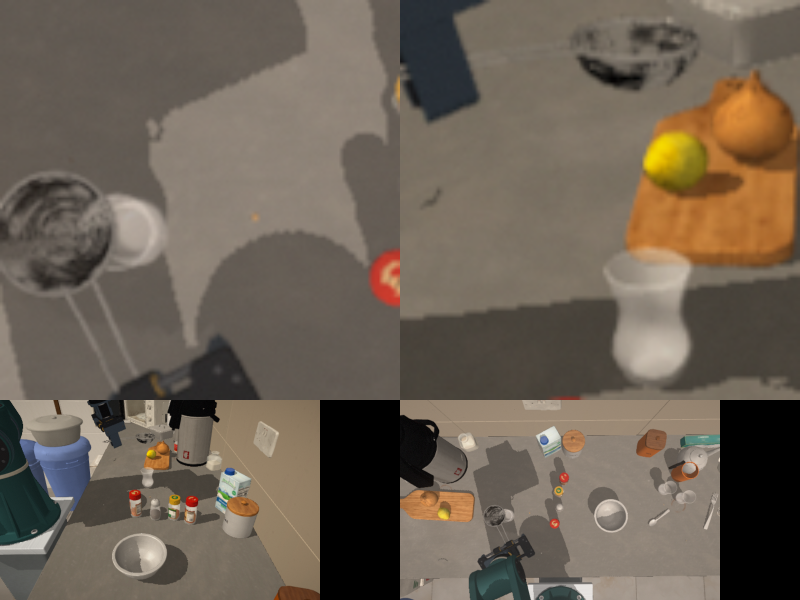

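The strainer hangs over the glass: cup rim centre at top px (189.3,231.9) and side px (290.2,72.9). The jars and bowl are in place. Next: measure level and offset from the depth data.

```bash
cat > meas.py <<'E'
from h import *
def meas(P,c0,zt):
    """fit rim plane + circle from top cloud near c0; returns centre, normal"""
    g=P.reshape(-1,3); r=np.linalg.norm(g[:,:2]-c0[:2],axis=1)
    q=g[(r<.047)&(r>.034)&(abs(g[:,2]-zt)<.012)]
    for _ in range(4):
        a=np.linalg.lstsq(np.c_[q[:,:2]-c0[:2],np.ones(len(q))],q[:,2],rcond=None)[0]
        e=q[:,2]-np.c_[q[:,:2]-c0[:2],np.ones(len(q))]@a; q=q[abs(e)<max(.003,1.5*e.std())]
    s=np.linalg.lstsq(np.c_[2*q[:,:2],np.ones(len(q))],(q[:,:2]**2).sum(1),rcond=None)[0]
    return len(q),s[:2],a,e.std()
E
python3 - <<'E'
from meas import *
T=np.load("t7.npz"); P=T["P"]; P2=T["P2"]
c=tri(("top",189.3,231.9),("side",290.2,72.9)); print("c",c,atz("top",189.3,231.9,.248)," want",M[:2])
w=27*D; h=np.array([np.cos(w),np.sin(w)]); n=np.array([-h[1],h[0]])
for X in (P,P2):
    k,s,a,e=meas(X,c,.248); print(k,s,a,e,"slope along h deg",np.degrees(np.arctan(a[:2]@h)),"side",np.degrees(np.arctan(a[:2]@n)))
    g=X.reshape(-1,3); u=(g[:,:2]-M[:2])@h; v=(g[:,:2]-M[:2])@n
    m=(abs(v)<.02)&(u>-.11)&(u<-.045)&(abs(g[:,2]-.248)<.03); 
    if m.sum()>5: print("handle",m.sum(),np.polyfit(u[m],g[m,2],1),np.polyfit(u[m],v[m],1), np.median(g[m,2]))
E
```

```text
c [0.48230617 0.24757295 0.24754038] [0.48219999 0.24742323 0.248     ]  want [0.4857 0.2499]
252 [0.48214894 0.24866793] [-0.00979896 -0.06812575  0.24967829] 0.0023777708911899295 slope along h deg -2.271124693109747 side -3.2196008681048105
handle 110 [-0.03707269  0.24903912] [0.00479412 0.00078903] 0.25189358571031106
257 [0.48200945 0.24832184] [-0.00412296 -0.03937446  0.24828334] 0.002610400017052091 slope along h deg -1.2344879784795373 side -1.902157938063512
handle 95 [-0.04052202  0.248573  ] [0.01169324 0.00100823] 0.25193870107412397
```

```bash
python3 - <<'E'
from meas import *
w=27*D; h=np.array([np.cos(w),np.sin(w)]); n=np.array([-h[1],h[0]])
q=ori(w,73.8*D,1)
f=np.r_[M[:2]-.1335*h,.19]
robot.servo_line(f,q,max_speed=.06); robot.pause(.3); log("lvl")
for k in("top","side"):
    im,d,X=cloud(k); np.savez(k+"8.npz",im=im,P=X)
    N,s,a,e=meas(X,M,.195); print(k,N,s,s-M[:2],a,e,"slope h",np.degrees(np.arctan(a[:2]@h)),"side",np.degrees(np.arctan(a[:2]@n)))
    g=X.reshape(-1,3); u=(g[:,:2]-M[:2])@h; v=(g[:,:2]-M[:2])@n
    m=(abs(v)<.02)&(u>-.11)&(u<-.045)&(abs(g[:,2]-.195)<.02)
    A=np.c_[u[m],v[m],np.ones(m.sum())]; print("handle",m.sum(),np.linalg.lstsq(A,g[m,2],rcond=None)[0],v[m].mean())
    r=np.hypot(u,v); m=(r<.046)&(abs(g[:,2]-.195)<.04); print("extent u",np.percentile(u[m],[1,99]),"v",np.percentile(v[m],[1,99]))
    for nm,mm in(("+v",(v>.03)),("-v",(v<-.03)),("+u",u>.03),("-u",u<-.03)):
        print(nm,np.percentile(g[m&mm,2],[50,90]).round(4))
a=np.load("side8.npz")["im"]; b=np.load("top8.npz")["im"]
W=np.zeros((600,800,3),np.uint8); W[:,:]=cv2.resize(a[80:155,240:340],(800,600),interpolation=cv2.INTER_CUBIC); save("v8.png",W)
E
```

```text
lvl 37.8833 [0.3668 0.1893 0.1902] 0.0203 [ 0.04 -0.46 -0.81]
top 256 [0.48530009 0.25022377] [-0.00039991  0.00032377] [ 0.02739693 -0.06534446  0.19616417] 0.003136754970583183 slope h -0.3010820412995736 side -4.04181813053605
handle 95 [ 0.01208834 -0.01337337  0.19737084] 0.0004852970345650947
extent u [-0.04109093  0.04029825] v [-0.03892808  0.04136253]
+v [0.1911 0.1984]
-v [0.1982 0.2012]
+u [0.1909 0.1997]
-u [0.1943 0.1988]
side 249 [0.48456504 0.25013084] [-0.00113496  0.00023084] [ 0.0304931  -0.00712454  0.19576951] 0.002745646429948807 slope h 1.3711171854988748 side -1.1567358513456731
handle 86 [ 0.00750536 -0.02564819  0.19673129] 0.0003002733096940738
extent u [-0.04178649  0.03938608] v [-0.04062648  0.04344286]
+v [0.192  0.1976]
-v [0.1931 0.199 ]
+u [0.195 0.2  ]
-u [0.1941 0.1981]
```

View pics/v8.png

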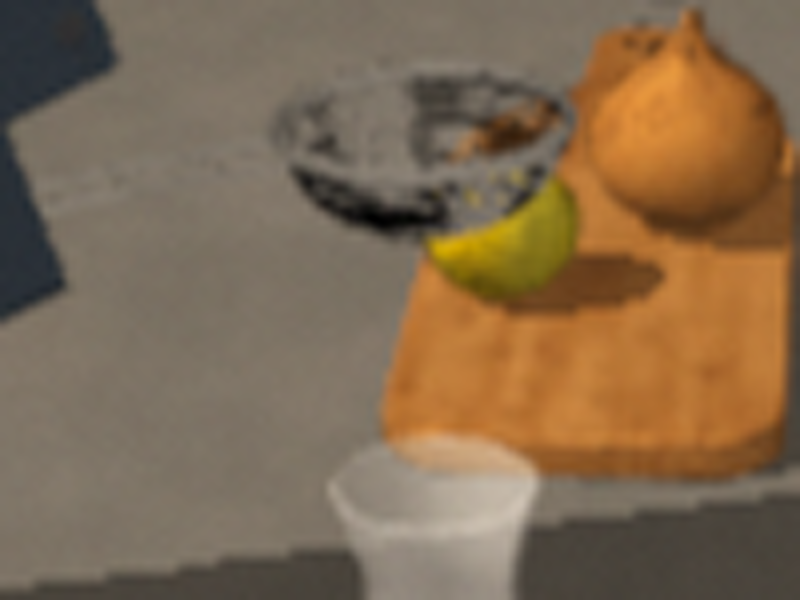

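The cup is level in pitch (about 0.5°), rolled about 1°, and centred over the glass. Trim the roll and lower it to a 1 cm clearance.

```bash
python3 - <<'E'
from meas import *
w=27*D; h=np.array([np.cos(w),np.sin(w)]); n=np.array([-h[1],h[0]])
q=(Rn.from_rotvec(1.2*D*np.r_[h,0])*Rn.from_quat(ori(w,74.1*D,1))).as_quat()
f=np.r_[M[:2]-.1333*h+[.0005,-.0002],.122]
robot.servo_line(np.r_[f[:2],.15],q,max_speed=.05)
hit=robot.servo_line(f,q,max_speed=.03,max_force=4); robot.pause(.5); log("low",hit)
for k in("top","side"):
    im,d,X=cloud(k); N,s,a,e=meas(X,M,.128); print(k,N,s-M[:2],a,"slope h",np.degrees(np.arctan(a[:2]@h)),"side",np.degrees(np.arctan(a[:2]@n)))
    g=X.reshape(-1,3); u=(g[:,:2]-M[:2])@h; v=(g[:,:2]-M[:2])@n
    m=(abs(v)<.02)&(u>-.11)&(u<-.045)&(abs(g[:,2]-.128)<.02); print("handle",np.linalg.lstsq(np.c_[u[m],v[m],np.ones(m.sum())],g[m,2],rcond=None)[0])
    if k=="side": save("v9.png",cv2.resize(im[90:180,240:360],(800,600),interpolation=cv2.INTER_CUBIC))
E
```

```text
low False 40.5167 [0.3674 0.1892 0.122 ] 0.0205 [-0.12  1.04 -0.71]
top 178 [0.00022057 0.00039518] [ 0.02678317 -0.03341976  0.12782044] slope h 0.49798685961691924 side -2.4013792247686876
handle [ 0.02186739 -0.02061984  0.12966048]
side 202 [-0.00057009  0.0001515 ] [ 0.01686822 -0.00254431  0.12740781] slope h 0.7949049627076322 side -0.5686425643009623
handle [-0.00633432 -0.0187344   0.12724648]
```

View pics/v9.png

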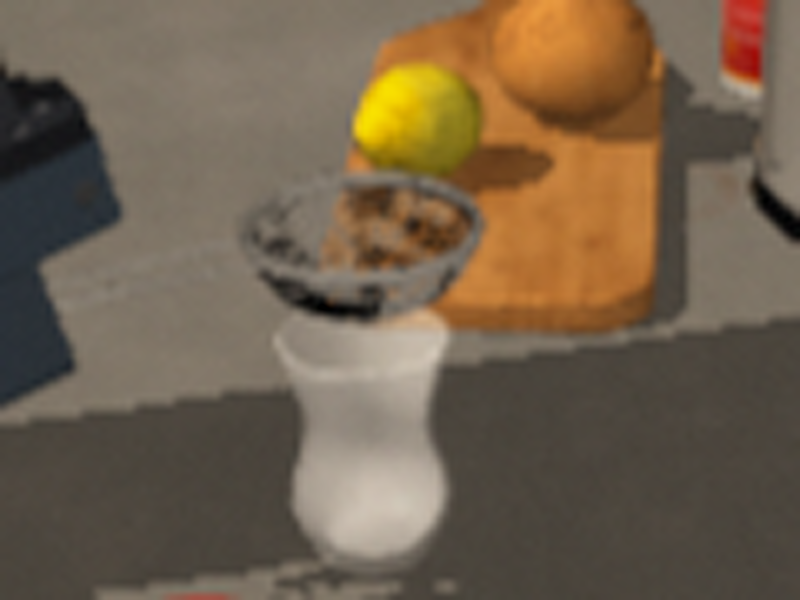

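The cup (361,225 in the crop) hovers level and centred over the upright glass's mouth (361,345), with the rim at z≈0.128, so the cup bottom is about 1 cm above the mouth. Handing in.

```bash
python3 -c "
from h import *
print(job_done())"
```

```text
the job is handed in; nothing more can be done
None
```

I handed the job in at about 40 s of robot time: the glass stands free, mouth up, and the strainer is held still about 1 cm above it, centred to within about 1 mm and level to roughly 1–2°; the jars and bowl looked unmoved in the last full view, just before the final lowering.

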